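# Scrub out the leaning barrel of a dosing unit

## Task

Push the cover of the dosing unit in at its thumb pad until the catch lets go and it swings open, then take the long brush from its pipe stand and scrub out the leaning barrel behind the cover with three full strokes, each one right down to the bottom and back up towards the mouth. Put the brush back in its stand, handle up, and let go of it, leaving the cover open to dry and the other things on the bench where they are.

Things in the scene. Friction and masses are not known exactly. Their poses are not given: they have to be found in the camera images.
- machine: dosing unit fixed to the bench: aluminium base plate 310 x 300 mm, two grey cheek plates carrying a sloping steel face plate nearest the robot; behind it guide rods, a black gearmotor, a spoked flywheel and a small hopper (highest about 240 mm). Origin: on the bench; x points from the sloping face to the drive behind, z up. The face plate slopes 30 degrees from level, rising along the unit's +x
- barrel_floor (a point): centre of the inner floor of the dosing barrel, a steel cup 105 mm deep with a 52 mm bore (61 mm outside), set square into the sloping face plate. z axis: along the barrel, out of its mouth, leaning 30 degrees from vertical back over the unit's front (-x) side; x axis: up the slope of the face plate; y axis: level, the unit's y
- barrel_mouth (a point): centre of the barrel's mouth, flush with the face plate (152 mm along the slope x 132 mm wide) and 105 mm from barrel_floor along its z; axes as barrel_floor. About 155 mm above the bench
- cover (a joint): angle of the flat grey cover plate (114 mm along the slope, 100 mm wide, 5 mm thick) over the mouth, hinged along its lower edge, 58 mm down the slope from the mouth's centre and 5 mm above the face plate. 0: shut on its catch, outer face 10 mm above the face plate; about 2.4: fully open over the unit's front. The catch holds until the cover is pressed in to about -0.025; hard stop -0.045
- cover_pad (a point): round black thumb pad, 28 mm across, on the cover's outer face 95 mm from the hinge, 37 mm up the slope from the mouth's centre. Cover shut: axes as barrel_floor, z outward; press along -z, about 3 N and 2 to 4 mm. Once let go, the cover springs open in about 2 s (it leans on whatever is within its outer edge's 117 mm arc about the hinge) and does not catch again
- brush_tip (a point): lower end of the tube brush, on its axis; z axis from here to the handle's end. Brush: straight, 210 mm long, about 110 g. From this end: head to 75 mm (bristles 43 mm across that give way, stiff core 34 mm), 7 mm wire stem to 100 mm, ferrule, round wooden handle 24 mm across from 122 to 204 mm, end at 210 mm. At the start it stands head down in the stand, upright
- brush_mid (a point): middle of the brush on its axis, 105 mm from the lower end; axes as brush_tip
- stand_floor (a point): centre of the inner floor of the brush stand, fixed to the bench: a steel pipe of 48 mm bore and 57 mm outside, top 95 mm above the bench, welded on a 90 mm square plate. This point is 10 mm above the bench; the pipe is 85 mm deep above it
- tin: open tin of bolts, 72 mm across and 85 mm high (bolts stick out to about 95 mm); origin: centre of the underside. Bystander
- oiler: oil can with bent spout, 66 mm across and 140 mm high; origin: centre of the underside. Bystander
- wrench: spanner 190 mm long lying on the bench; origin under its middle. Bystander
- bearing: pillow-block bearing, foot 118 x 36 mm, 64 mm high; origin: centre of the underside. Bystander
- mug: white mug 82 mm across and 92 mm high; origin: centre of the underside. Bystander
- plate_bun: steel plate 170 mm across with a bun on it, 46 mm high; origin: centre of the underside. Bystander
- sprocket: sprocket 108 mm across and 32 mm high lying flat; origin: centre of the underside. Bystander
Mind the look-alikes: they are no part of the job. What is shaped like the part that bears stand_floor but orange is not meant.

How it is judged (in metres and radians):
On the way, in this order (a step that is already met when the one before it is completed fails the run):
1. the cover has sprung open (value of joint cover above 1.5 rad), for 0.2 s.
2. first stroke: the brush's lower end is down at the bottom of the barrel (distance between brush_tip and barrel_floor below 0.02 m), for 0.02 s.
3. first stroke: drawn back up by at least 50 mm (z of brush_tip in the frame of barrel_floor above 0.05 m), for 0.02 s.
4. second stroke: down at the bottom again (distance between brush_tip and barrel_floor below 0.02 m), for 0.02 s.
5. second stroke: drawn back up (z of brush_tip in the frame of barrel_floor above 0.05 m), for 0.02 s.
6. third stroke: down at the bottom again (distance between brush_tip and barrel_floor below 0.02 m), for 0.02 s.
7. third stroke: drawn back up (z of brush_tip in the frame of barrel_floor above 0.05 m), for 0.02 s.
At the end, for the whole second after the job is handed in: the brush stands head down in its stand, its lower end within 20 mm of the centre of the stand's floor and less than 17 degrees off upright, let go; the cover is open by more than 1.5 rad (distance between brush_tip and stand_floor below 0.02 m and angle between brush_mid's own z axis and vertical below 0.3 rad and value of joint cover above 1.5 rad); the robot touches nothing.
It fails at once if a bystander (tin, oiler, wrench, bearing, mug, plate with bun, sprocket) is shifted by more than 30 mm (distance of any of tin, oiler, wrench, bearing, mug, plate_bun, sprocket from where it was at the start of the episode above 0.03 m).
It also fails if it takes over 69 s, if anything falls off the work surface, if the arm or the gripper's body presses on something with over 40 N, if the wrist force passes 120 N, or if a joint passes its speed limit or range.

## Robot

A 6-joint arm with a two-finger parallel gripper is mounted at the origin on the work surface. World frame = base frame: x ahead of the robot, y to its left, z up, the work surface at z = 0. Lengths are in mm, angles in rad, forces in N, time in s.
With the tool pointing down it reaches from about 350 to 1000 mm from the base axis. Payload 7.1 kg.
Tool frame: the origin (TCP) lies midway between the tips of the shut fingers; the grasp point (between the pads) lies bot.tcp_to_grasp behind it (bot.tcp_to_grasp is the distance from the TCP to the grasp point, in mm); x points along the fingers, y is the direction in which the jaws open and shut, and the axes are right-handed (so a half turn about x gives the same grasp; the last joint's range is limited). The gripper opens to 85 mm and grips with 20 to 120 N. Pads are 22 mm wide; open, the fingers measure 114 mm over their backs; the gripper's body (76 mm by 85 mm) begins 54 mm behind the grasp point. The pads swing forward as they close: fully open they stand 13 mm farther back than shut.
Start: joints at [1.269, 0.423, 1.63, -0, 1.089, -0.019], TCP at [174.372, 600.166, 231.319] pointing down, gripper open.
Joint ranges: [-3, 3], [-0.9, 2.11], [0.09, 2.58], [-1.31, 4.45], [0.11, 2.69], [-2.54, 2.54]. Speed limits (rad/s): [2.39, 2.39, 3.01, 3.14, 3.14, 3.14].

## Interface

Orientations are given as a unit quaternion [x, y, z, w].
In Python, from rig import bot, vision gives the robot as it stands. The module is installed in compiled form; this text tells all that it offers.
- The arm moves only by the tool move_arm, never from a script. Its argument "series" is a list of rows, each an object with "linear": the shift along the tool's x, y, z in m, a list of three; "rotation": the turn, a rotation vector about the tool's x, y, z in rad, a list of three; "claw": the closure, from -1 (fully open) to 1 (shut). In form: [{"linear": [dx, dy, dz], "rotation": [rx, ry, rz], "claw": claw}, ...]. A call has 1 to 8 rows; each row is the pose to reach, as a shift and turn from the pose commanded when the call began, along the tool's axes at that moment; what a row does not reach only later rows make up. A row lasts 1/12 s, in which the tool goes at most 41.7 mm and 7.16 degrees, less where a joint would pass 70% of its speed; a pose out of reach is approached as far as the arm can. A call with a gripper value outside its range is refused whole. The fingers move at their own pace and stop on an object; the grip force is fixed at half the most. Time passes only in rows, so rows that repeat a pose let the fingers close. It gives the time, the measured TCP pose, the force and the opening at its end, in the units of the state.
- bot.sense(): the state, without advancing time (a new reading comes with each control period).
- vision.get_image(name): name is "scene" or "top" or "wrist"; returns a dict with "color" (420x560x3 uint8, blue, green, red), "z_map" (420x560 float32, mm along the optical axis (not along the pixel's ray), 0 where there is no reading), "fx", "fy", "cx", "cy" (pixels), "world_from_camera" (4x4, takes a point from camera to world coordinates). Camera axes: x right, y up, looking along -z (the intrinsics and any distortion apply to the point x, -y, -z); pixel columns grow to the right and rows downward; lengths in mm; the calibration is good to about 2 mm. A picture is of the moment at which its call begins.
- bot.close_job(): hands the job in, once; it reports no verdict.
The state is a dict: "clock": time; "joint_pos": joint angles; "qvel": joint speeds; "joint_torque": joint torques, N m; "tool_pos": TCP position; "eef_rot": TCP orientation; "force": force on the tool from outside, world axes, zero at the start; "wrist_torque": the same for the moment, N m; "gripper_width": finger opening in mm.
Only numpy, scipy, OpenCV 4.12 (cv2) and the standard library are available. Lean on these libraries where they do the work, as an engineer would, in place of code of your own. Each camera call takes 0.05 s, during which the arm holds its last target. There are 200 camera calls.

## Working session

There is one attempt and no reset: what is moved stays moved. The work goes in short steps, Python scripts to look and compute and a tool call to move; the robot and the scene stay as the last step left them, time stands still between calls to the robot, and variables do not carry over. Pictures are saved under pics/ and viewed, about 8 in all and at most 12, crops included, and the job is handed in when it is done.

Besides the shell and the picture viewer there is one more tool, called after ">>>" by a JSON object that holds its "op" and its "data". move_arm: Moves the arm, as the interface text tells. Its arguments: {"type":"object","properties":{"series":{"type":"array","items":{"type":"object","properties":{"linear":{"type":"array","items":{"type":"number"}},"rotation":{"type":"array","items":{"type":"number"}},"claw":{"type":"number"}}}}},"required":["series"]}

```bash
mkdir -p pics; cat > h.py <<'E'
import numpy as np, cv2
from rig import bot, vision
from scipy.spatial.transform import Rotation as R
def grab(n):
    im=vision.get_image(n); cv2.imwrite(f'pics/{n}_{bot.sense()["clock"]:.2f}.png',im['color']); np.savez(f'{n}.npz',**im); return im
def pts(im):
    z=im['z_map']; v,u=np.mgrid[:z.shape[0],:z.shape[1]]
    x=(u-im['cx'])/im['fx']*z; y=(v-im['cy'])/im['fy']*z
    P=np.stack([x,-y,-z,np.ones_like(z)],-1)@np.array(im['world_from_camera']).T
    return P[...,:3]
E
python3 - <<'E'
from h import *
print(bot.tcp_to_grasp, bot.sense())
a=[grab(n) for n in("scene","top")]
for i in a: print(i['fx'],i['fy'],i['cx'],i['cy'],np.round(i['world_from_camera'],3).tolist(),[k for k in i], (i['z_map']==0).mean())
E
ls pics
```

```text
18.700000000000003 {'clock': 0.0, 'joint_pos': array([ 1.26902577e+00,  4.23845698e-01,  1.63069413e+00,  4.81436190e-06,
        1.08858400e+00, -1.89881058e-02]), 'qvel': array([-1.73783091e-05, -4.52931851e-04,  1.00836826e-03, -7.57600217e-04,
       -6.56389516e-04, -3.51766200e-04]), 'joint_torque': array([ 3.55404427e-04, -5.57396436e+01, -2.81748587e+01,  1.62935630e-04,
        6.92055197e-03, -4.43769991e-06]), 'tool_pos': array([174.19803517, 599.66651763, 230.54102669]), 'eef_rot': array([ 0.09911249,  0.70013812, -0.10018082,  0.69996224]), 'force': array([-0.62091867, -0.14666356,  0.42957386]), 'wrist_torque': array([0.04252293, 0.0192538 , 0.0211758 ]), 'gripper_width': 85.28049523058198}
389.44038066430846 389.44038066430846 279.42123475998346 209.32159074221013 [[-0.749, -0.554, 0.362, 959.001], [0.662, -0.63, 0.406, 552.462], [0.002, 0.544, 0.839, 1133.233], [0.0, 0.0, 0.0, 1.0]] ['color', 'z_map', 'fx', 'fy', 'cx', 'cy', 'world_from_camera'] 0.004009353741496599
380.68676126847896 380.68676126847896 283.8024829920695 218.11846299577542 [[-0.003, 0.998, -0.06, 468.285], [-1.0, -0.004, -0.018, 59.935], [-0.019, 0.06, 0.998, 1114.651], [0.0, 0.0, 0.0, 1.0]] ['color', 'z_map', 'fx', 'fy', 'cx', 'cy', 'world_from_camera'] 0.004085884353741497
scene_0.05.png
top_0.10.png
```

View pics/top_0.10.png

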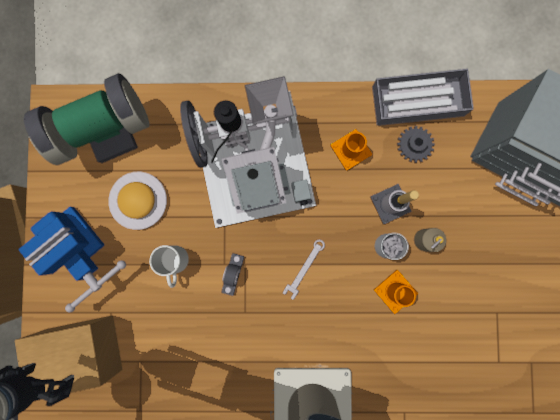

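View pics/scene_0.05.png

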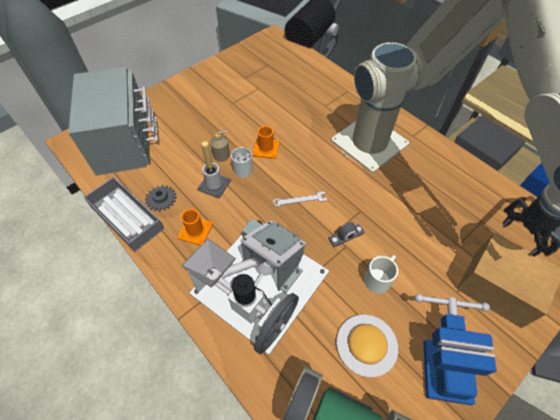

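The top view shows the cover at about (255,188), with its pad at (253,174). The steel stand is at (398,203) with the brush handle end at (413,195), and there are orange decoys at (352,148) and (398,292). In the scene view the cover is at about (275,240) and the brush at (208,160).

```bash
python3 - <<'E'
from h import *
t=dict(np.load('top.npz')); s=dict(np.load('scene.npz'))
P=pts(t); Q=pts(s)
# cover plane from top
c=P[178:204,240:272].reshape(-1,3); c=c[c[:,2]>100]
for _ in range(4):
    m=c.mean(0); n=np.linalg.svd(c-m)[2][2]; n*=np.sign(n[2]); d=abs((c-m)@n); c=c[d<max(2.,np.median(d)*2.5)]
print('n',n,'tilt',np.degrees(np.arccos(n[2])),'yaw',np.degrees(np.arctan2(-n[1],-n[0])),m,len(c))
# cover rect: pixels near plane with greenish colour
col=t['color'].astype(int)
near=(abs((P-m)@n)<4)
roi=np.zeros_like(near); roi[150:220,220:295]=1
mk=(near&roi).astype(np.uint8)
nl,lab,st,ce=cv2.connectedComponentsWithStats(mk); i=lab[190,255]; print(st[i])
mk=(lab==i)
# express in plane coords
yaw=np.arctan2(-n[1],-n[0]); ys=np.array([-np.sin(yaw),np.cos(yaw),0]); xs=np.cross(ys,n)
q=P[mk]-m; print('slope ext',np.percentile(q@xs,[0,2,50,98,100]),'y',np.percentile(q@ys,[0,2,50,98,100]))
print(cv2.minAreaRect(np.stack([q@xs,q@ys],1).astype(np.float32)))
def ray(im,u,v):
    W=np.array(im['world_from_camera']); return W[:3,3],W[:3,:3]@np.array([(u-im['cx'])/im['fx'],-(v-im['cy'])/im['fy'],-1])
def padc(im,P,roi):
    g=im['color'].max(2); v0,v1,u0,u1=roi
    b=np.zeros_like(g); b[v0:v1,u0:u1]=(g[v0:v1,u0:u1]<50)
    nl,lab,st,ce=cv2.connectedComponentsWithStats(b)
    for k in range(1,nl):
        if st[k,4]>8:
            o,d=ray(im,*ce[k]); w=o+d*((m-o)@n)/(d@n); print('dark',ce[k],st[k],'on plane',w, (w-m)@xs,(w-m)@ys)
padc(t,P,(165,185,243,265)); padc(s,Q,(215,265,240,310))
# brush handle
for nm,im,PP,(v0,v1,u0,u1) in(('top',t,P,(180,225,385,430)),('scene',s,Q,(135,200,190,225))):
    A=PP[v0:v1,u0:u1].reshape(-1,3); C=im['color'][v0:v1,u0:u1].reshape(-1,3).astype(int)
    w=(C[:,2]-C[:,0]>50)&(A[:,2]>120); 
    for lo,hi in((120,150),(150,180),(180,205),(205,240)):
        k=w&(A[:,2]>lo)&(A[:,2]<=hi); print(nm,'handle',lo,k.sum(),A[k].mean(0) if k.any() else '')
    k=(A[:,2]>88)&(A[:,2]<100)&~((C[:,2]-C[:,0]>50)); print('pipe top',k.sum(),A[k].mean(0),A[k].min(0),A[k].max(0))
    print('max z',A[:,2].max())
    k=(A[:,2]>3)&(A[:,2]<16)&(C.max(1)<110)&(C[:,2]-C[:,0]<30); print('plate',k.sum(),cv2.minAreaRect(A[k][:,:2].astype(np.float32)))
E
```

```text
n [-0.49340291 -0.10675183  0.86322512] tilt 30.319348835458857 yaw 12.208247869483092 [596.40579827 149.28950446 158.05778723] 713
[ 231  161   48   51 1717]
slope ext [-52.42589732 -48.66751845  11.78968145  66.54263327  68.4668425 ] y [-51.77522778 -49.64322777  -1.59709689  45.99824106  48.13328605]
((8.011852264404297, -1.9685249328613281), (120.79239654541016, 99.96927642822266), 0.316939115524292)
dark [252.5        173.37837838] [248 169  10  10  74] on plane [636.23378564 154.45659782 181.46169563] 46.36097447961798 -3.372003157155583
dark [270.10526316 241.05263158] [267 239   7   5  19] on plane [637.22863932 152.86430875 181.83342244] 47.09733086620177 -5.138660575774661
top handle 120 18 [ 574.22206558 -219.1246605   137.69634258]
top handle 150 24 [ 574.57931572 -219.25468244  165.41410988]
top handle 180 27 [ 574.35525461 -219.888495    192.15196413]
top handle 205 85 [ 575.32338774 -227.20867193  216.46152361]
pipe top 100 [ 573.58980039 -224.0173221    92.50817624] [ 547.87579299 -256.66259126   88.31922741] [ 602.27166208 -200.69321985   97.14866542]
max z 1114.6513275346967
plate 243 ((577.2500610351562, -233.11068725585938), (89.19747924804688, 83.23963165283203), 23.986248016357422)
scene handle 120 40 [ 582.13241122 -222.98413661  135.39981186]
scene handle 150 47 [ 582.04465907 -223.49206247  164.8879789 ]
scene handle 180 41 [ 582.71117238 -222.91684435  193.2497594 ]
scene handle 205 49 [ 580.54496976 -226.02387947  216.09562521]
pipe top 117 [ 540.68681766 -262.71464953   92.8420421 ] [ 455.61094814 -343.16707572   88.0876286 ] [ 606.21685962 -200.43369266   98.88567017]
max z 1133.2327280416287
plate 234 ((547.0534057617188, -248.45298767089844), (171.6365966796875, 88.89263153076172), 29.3643741607666)
```

```bash
python3 - <<'E'
import cv2,numpy as np
t=cv2.imread('pics/top_0.10.png')[70:230,170:330]; s=cv2.imread('pics/scene_0.05.png')[200:330,190:340]
b=cv2.imread('pics/top_0.10.png')[170:260,350:450]
f=lambda a:cv2.resize(a,(400,400),interpolation=cv2.INTER_CUBIC)
cv2.imwrite('pics/c1.png',np.hstack([f(t),f(b)]))
E
```

```text
(no output)
```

View pics/c1.png

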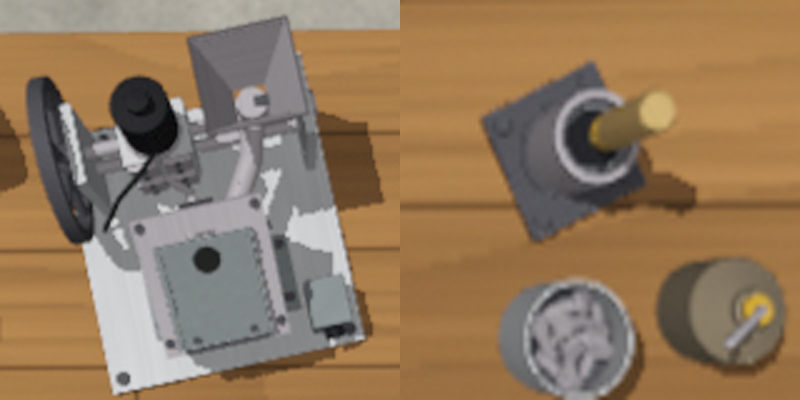

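The crop shows the unit turned about 12°, and the brush upright in the grey stand. The measurements agree with the given sizes: slope 30.3°, pad at z≈182, cover 100 mm wide. Next I work out the moves, pressing the pad with the closed fingers along the barrel axis.

```bash
cat >> h.py <<'E'
yw=np.radians(12.3); n=np.array([-.5*np.cos(yw),-.5*np.sin(yw),.866]); ys=np.array([-np.sin(yw),np.cos(yw),0]); xs=np.cross(ys,n)
pad=np.array([636.7,153.6,181.6]); mouth=pad-37*xs-10*n; floor=mouth-105*n
brush=np.array([578.,-230.])
def rot(xa,yh):
    xa=xa/np.linalg.norm(xa); y=yh-xa*(yh@xa); y/=np.linalg.norm(y); return R.from_matrix(np.stack([xa,y,np.cross(xa,y)],1))
def go(p,Rt,label='',s=None):
    s=s or bot.sense(); R0=R.from_quat(s['eef_rot']); l=R0.inv().apply(np.array(p)-s['tool_pos'])/1000
    rv=(R0.inv()*Rt).as_rotvec(); print(label,'lin',np.round(l,4).tolist(),'rot',np.round(rv,3).tolist(),'rows',round(max(np.linalg.norm(l)/.0417,np.degrees(np.linalg.norm(rv))/7.16),1))
def st():
    s=bot.sense(); print('t %.2f'%s['clock'],'j',np.round(s['joint_pos'],2),'p',np.round(s['tool_pos'],1),'F',np.round(s['force'],1),'w %.1f'%s['gripper_width']); return s
E
python3 - <<'E'
from h import *
s=st(); print(R.from_quat(s['eef_rot']).as_matrix().round(3)); print(mouth,floor)
Rs=R.from_quat(s['eef_rot'])
sg=1
y=Rs.as_matrix()[:,1]
for yh in(ys,-ys):
    Rt=rot(-n,yh); go(pad+70*n,Rt,'prepress'); 
go([400,380,330],Rt,'mid')
E
```

```text
t 0.10 j [ 1.27  0.42  1.63  0.    1.09 -0.02] p [174.2 599.7 230.6] F [ 0.4  1.6 -0.1] w 85.6
[[-0.     0.279  0.96 ]
 [-0.001  0.96  -0.279]
 [-1.    -0.001 -0.   ]]
[610.27873358 147.83923229 154.44      ] [661.57362623 159.02332757  63.51      ]
prepress lin [-0.0112, -0.316, 0.5378] rot [-0.486, -0.513, 0.132] rows 15.0
prepress lin [-0.0112, -0.316, 0.5378] rot [2.565, 0.176, 0.688] rows 21.3
mid lin [-0.0992, -0.1481, 0.2781] rot [2.565, 0.176, 0.688] rows 21.3
```

```bash
python3 - <<'E'
from h import *
Rt=rot(-n,xs)
go([380,400,330],Rt,'mid'); go(pad+60*n,Rt,'prepress')
E
```

```text
mid lin [-0.0992, -0.1345, 0.2533] rot [1.048, -0.28, 0.473] rows 9.5
prepress lin [-0.0025, -0.3136, 0.5422] rot [1.048, -0.28, 0.473] rows 15.0
```

>>> {"op": "move_arm", "data": {"series": [{"linear":[-0.08,-0.05,0.1],"rotation":[1.048,-0.28,0.473],"claw":1},{"linear":[-0.1,-0.1345,0.2533],"rotation":[1.048,-0.28,0.473],"claw":1},{"linear":[-0.1,-0.1345,0.2533],"rotation":[1.048,-0.28,0.473],"claw":1},{"linear":[-0.1,-0.1345,0.2533],"rotation":[1.048,-0.28,0.473],"claw":1},{"linear":[-0.1,-0.1345,0.2533],"rotation":[1.048,-0.28,0.473],"claw":1},{"linear":[-0.1,-0.1345,0.2533],"rotation":[1.048,-0.28,0.473],"claw":1},{"linear":[-0.1,-0.1345,0.2533],"rotation":[1.048,-0.28,0.473],"claw":1},{"linear":[-0.1,-0.1345,0.2533],"rotation":[1.048,-0.28,0.473],"claw":1}]}}

```text
clock: 0.77
tool_pos: [382.8, 397.3, 333.2]
eef_rot: [0.511, 0.471, -0.263, 0.67]
force: [0.1, 0.2, -0.3]
gripper_width: 0.1
```

```bash
python3 - <<'E'
from h import *
st();Rt=rot(-n,xs); go(pad+60*n,Rt,'prepress')
E
```

```text
t 0.77 j [ 0.92  0.06  1.94 -0.36  0.8   0.75] p [382.8 397.3 333.2] F [ 0.1  0.2 -0.3] w 0.1
prepress lin [0.1514, 0.0586, 0.3107] rot [0.154, -0.042, 0.068] rows 8.4
```

>>> {"op": "move_arm", "data": {"series": [{"linear":[0.04,0.04,0.2],"rotation":[0.154,-0.042,0.068],"claw":1},{"linear":[0.04,0.04,0.2],"rotation":[0.154,-0.042,0.068],"claw":1},{"linear":[0.04,0.04,0.2],"rotation":[0.154,-0.042,0.068],"claw":1},{"linear":[0.151,0.0586,0.311],"rotation":[0.154,-0.042,0.068],"claw":1},{"linear":[0.151,0.0586,0.311],"rotation":[0.154,-0.042,0.068],"claw":1},{"linear":[0.151,0.0586,0.311],"rotation":[0.154,-0.042,0.068],"claw":1},{"linear":[0.151,0.0586,0.311],"rotation":[0.154,-0.042,0.068],"claw":1},{"linear":[0.151,0.0586,0.311],"rotation":[0.154,-0.042,0.068],"claw":1}]}}

```text
clock: 1.43
tool_pos: [591.9, 164.5, 240.5]
eef_rot: [0.568, 0.42, -0.285, 0.648]
force: [-0.2, 1.6, -0.1]
gripper_width: -0.1
```

```bash
python3 - <<'E'
from h import *
st();Rt=rot(-n,xs); go(pad+60*n,Rt,'prepress'); go(pad+10*n,Rt,'pre10')
w=grab('wrist'); cv2.imwrite('pics/w1.png',w['color']); P=pts(w)
# cover plane and pad from wrist
g=w['color'].max(2); D=(P-pad)@n
for lo in (-3,): 
    b=((g<60)&(abs(D)<10)&(np.linalg.norm(P-pad,axis=2)<40)).astype(np.uint8)
    k,lab,S,ce=cv2.connectedComponentsWithStats(b)
    for i in range(1,k):
        if S[i,4]>30:
            q=P[lab==i]; c=(q.max(0)+q.min(0))/2; print(S[i],ce[i],c,'off xs,y,n',(c-pad)@xs,(c-pad)@ys,np.median((q-pad)@n))
E
```

```text
t 1.43 j [ 0.26  0.23  2.   -0.06  0.39  0.09] p [591.9 164.5 240.5] F [-0.2  1.6 -0.1] w -0.1
prepress lin [0.0117, 0.0064, 0.0203] rot [0.008, -0.002, 0.004] rows 0.6
pre10 lin [0.0617, 0.0066, 0.0204] rot [0.008, -0.002, 0.004] rows 1.6
[270 240  39  29 687] [291.47889374 252.25618632] [637.44348408 155.30987238 183.81926283] off xs,y,n 2.0541538880961707 1.512238545196045 1.3663907999258615
```

View pics/w1.png

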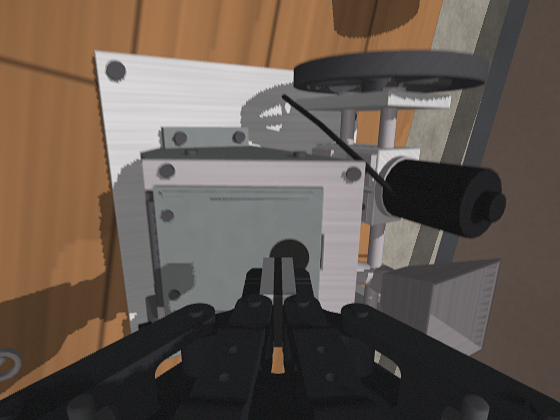

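The wrist view shows the pad at about (291,252), with the finger tips just beside it. It agrees with my estimate to within 2 mm, so I'm approaching.

>>> {"op": "move_arm", "data": {"series": [{"linear":[0.03,0.0066,0.0204],"rotation":[0.008,-0.002,0.004],"claw":1},{"linear":[0.063,0.0066,0.0204],"rotation":[0.008,-0.002,0.004],"claw":1},{"linear":[0.063,0.0066,0.0204],"rotation":[0.008,-0.002,0.004],"claw":1},{"linear":[0.063,0.0066,0.0204],"rotation":[0.008,-0.002,0.004],"claw":1}]}}

```text
clock: 1.82
tool_pos: [630.4, 154.1, 187.4]
eef_rot: [0.57, 0.419, -0.288, 0.646]
force: [0.3, 1.1, 0.4]
gripper_width: 0.4
```

```bash
python3 - <<'E'
from h import *
st();Rt=rot(-n,xs); go(pad+2*n,Rt,'pre2')
E
```

```text
t 1.82 j [ 0.22  0.36  1.96 -0.01  0.3   0.02] p [630.4 154.1 187.4] F [0.3 1.1 0.4] w 0.4
pre2 lin [0.006, 0.0024, 0.0018] rot [-0.001, 0.0, 0.006] rows 0.2
```

>>> {"op": "move_arm", "data": {"series": [{"linear":[0.003,0.002,0.001],"rotation":[0,0,0],"claw":1},{"linear":[0.006,0.002,0.001],"rotation":[0,0,0],"claw":1},{"linear":[0.006,0.002,0.001],"rotation":[0,0,0],"claw":1}]}}

```text
clock: 2.07
tool_pos: [636.6, 155.4, 187.3]
eef_rot: [0.571, 0.417, -0.285, 0.647]
force: [-0.2, 0.4, 0.5]
gripper_width: 0.0
```

>>> {"op": "move_arm", "data": {"series": [{"linear":[0.001,0,0],"rotation":[0,0,0],"claw":1},{"linear":[0.002,0,0],"rotation":[0,0,0],"claw":1},{"linear":[0.002,0,0],"rotation":[0,0,0],"claw":1}]}}

```text
clock: 2.32
tool_pos: [637.3, 155.2, 184.6]
eef_rot: [0.571, 0.417, -0.286, 0.647]
force: [-0.3, 0.1, 0.3]
gripper_width: -0.0
```

>>> {"op": "move_arm", "data": {"series": [{"linear":[0.001,0,0],"rotation":[0,0,0],"claw":1},{"linear":[0.002,0,0],"rotation":[0,0,0],"claw":1},{"linear":[0.003,0,0],"rotation":[0,0,0],"claw":1},{"linear":[0.003,0,0],"rotation":[0,0,0],"claw":1}]}}

```text
clock: 2.65
tool_pos: [639.0, 155.3, 181.5]
eef_rot: [0.571, 0.417, -0.286, 0.647]
force: [-1.9, 0.3, 2.7]
gripper_width: -0.2
```

>>> {"op": "move_arm", "data": {"series": [{"linear":[0.001,0,0],"rotation":[0,0,0],"claw":1},{"linear":[0.002,0,0],"rotation":[0,0,0],"claw":1},{"linear":[0.002,0,0],"rotation":[0,0,0],"claw":1}]}}

```text
clock: 2.9
tool_pos: [640.1, 155.5, 179.6]
eef_rot: [0.571, 0.417, -0.286, 0.647]
force: [-0.6, 1.1, 1.8]
gripper_width: 0.2
```

>>> {"op": "move_arm", "data": {"series": [{"linear":[-0.03,0,0],"rotation":[0,0,0],"claw":1},{"linear":[-0.07,0.005,0],"rotation":[0,0,0],"claw":1},{"linear":[-0.11,0.01,0],"rotation":[0,0,0],"claw":1},{"linear":[-0.15,0.01,0],"rotation":[0,0,0],"claw":-1},{"linear":[-0.16,0.01,0],"rotation":[0,0,0],"claw":-1},{"linear":[-0.16,0.01,0],"rotation":[0,0,0],"claw":-1}]}}

```text
clock: 3.4
tool_pos: [570.6, 140.2, 326.9]
eef_rot: [0.572, 0.416, -0.284, 0.647]
force: [0.1, -0.6, -0.7]
gripper_width: 36.2
```

```bash
python3 - <<'E'
from h import *
st(); az=np.arctan2(-230,578); Rt=rot(np.array([0,0,-1.]),np.array([np.cos(az),np.sin(az),0]))
go([578,-230,320],Rt,'above brush')
E
```

```text
t 3.40 j [ 0.22  0.07  1.97 -0.01  0.58  0.01] p [570.6 140.2 326.9] F [ 0.1 -0.6 -0.7] w 36.2
above brush lin [-0.0303, -0.0652, 0.3633] rot [0.579, -0.157, -0.513] rows 8.9
```

>>> {"op": "move_arm", "data": {"series": [{"linear":[-0.0303,-0.0652,0.3633],"rotation":[0.579,-0.157,-0.513],"claw":-1},{"linear":[-0.0303,-0.0652,0.3633],"rotation":[0.579,-0.157,-0.513],"claw":-1},{"linear":[-0.0303,-0.0652,0.3633],"rotation":[0.579,-0.157,-0.513],"claw":-1},{"linear":[-0.0303,-0.0652,0.3633],"rotation":[0.579,-0.157,-0.513],"claw":-1},{"linear":[-0.0303,-0.0652,0.3633],"rotation":[0.579,-0.157,-0.513],"claw":-1},{"linear":[-0.0303,-0.0652,0.3633],"rotation":[0.579,-0.157,-0.513],"claw":-1},{"linear":[-0.0303,-0.0652,0.3633],"rotation":[0.579,-0.157,-0.513],"claw":-1},{"linear":[-0.0303,-0.0652,0.3633],"rotation":[0.579,-0.157,-0.513],"claw":-1}]}}

```text
clock: 4.07
tool_pos: [577.6, -195.3, 314.2]
eef_rot: [-0.582, -0.399, 0.588, -0.394]
force: [0.6, 0.2, -0.0]
gripper_width: 85.6
```

```bash
python3 - <<'E'
from h import *
st(); az=np.arctan2(-230,578); Rt=rot(np.array([0,0,-1.]),np.array([np.cos(az),np.sin(az),0]))
go([578,-230,300],Rt,'above brush')
t=grab('top'); w=grab('wrist')
cv2.imwrite('pics/j.png',np.hstack([cv2.resize(t['color'][70:270,150:450],(400,267)),cv2.resize(w['color'],(356,267))]))
P=pts(w); C=w['color'].astype(int); k=(C[...,2]-C[...,0]>40)&(abs(P[...,2]-216)<14)&(np.hypot(P[...,0]-578,P[...,1]+230)<40)
q=P[k]; print(len(q),q.mean(0),q.min(0),q.max(0))
q=P[k&(P[...,2]>214)]; print('top face',len(q),q.mean(0),q.min(0),q.max(0))
k=(abs(P[...,2]-93)<4)&(np.hypot(P[...,0]-578,P[...,1]+230)<45); q=P[k]; print('rim',len(q),q.min(0),q.max(0))
E
```

```text
t 4.07 j [-0.34  0.32  1.58 -0.    1.25  0.04] p [ 577.6 -195.3  314.2] F [ 0.6  0.2 -0. ] w 85.6
above brush lin [0.0142, 0.0134, 0.032] rot [-0.001, 0.004, 0.01] rows 0.9
782 [ 579.33392402 -229.94332288  217.70180743] [ 566.89800257 -242.73140059  202.05336099] [ 590.4551333  -220.97484538  222.29051445]
top face 655 [ 579.00183023 -231.17063002  219.56204764] [ 566.89800257 -242.73140059  214.10483678] [ 590.4551333  -221.09401849  222.29051445]
rim 502 [ 549.86390216 -259.92965703   89.01488479] [ 606.81936366 -205.10456729   96.97765119]
```

View pics/j.png

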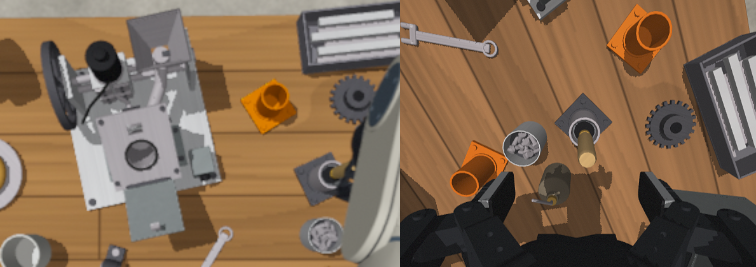

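The left picture shows the cover swung open, with the mouth clear at about (141,155). The wrist picture shows the brush end at about (587,158). It measures (579,-231), and the stand rim is centred at (578,-232).

```bash
python3 - <<'E'
from h import *
st(); az=np.arctan2(-231,579); Rt=rot(np.array([0,0,-1.]),np.array([np.cos(az),np.sin(az),0]))
go([579,-231.5,300],Rt,'above brush'); go([579,-231.5,172],Rt,'grasp')
t=dict(np.load('top.npz')); P=pts(t); D=(P-mouth)@n; r=np.linalg.norm((P-mouth)-D[...,None]*n,axis=2)
b=((r<40)&(D<-6)&(D>-110)); W=np.array(t['world_from_camera'])
b=b.astype(np.uint8); c=max(cv2.findContours(b,0,1)[0],key=cv2.contourArea)[:,0]
pl=[]
for u,v in c:
    d=W[:3,:3]@np.array([(u-t['cx'])/t['fx'],-(v-t['cy'])/t['fy'],-1]); o=W[:3,3]; w=o+d*((mouth-o)@n)/(d@n); pl.append([(w-mouth)@xs,(w-mouth)@ys])
print('mouth offset xs,ys, r',cv2.minEnclosingCircle(np.float32(pl)),cv2.fitEllipse(np.float32(pl)))
f=(r<60)&(r>35)&(abs(D)<8); print('face D',np.median(D[f]),f.sum())
q=P[f]; m=q.mean(0); nn=np.linalg.svd(q-m)[2][2]; nn*=np.sign(nn[2]); print(nn, n)
E
```

```text
t 4.17 j [-0.35  0.32  1.58 -0.01  1.25  0.04] p [ 576.7 -198.7  313.9] F [-0.5 -0.2  0. ] w 85.3
above brush lin [0.0139, 0.0145, 0.0295] rot [-0.004, 0.005, 0.008] rows 0.9
grasp lin [0.1419, 0.0156, 0.0289] rot [-0.004, 0.005, 0.008] rows 3.5
mouth offset xs,ys, r ((1.0982751846313477, 2.4177517890930176), 25.723604202270508) ((0.2736104726791382, 2.0869061946868896), (46.864315032958984, 49.2922248840332), 172.9166717529297)
face D -0.3803248029782447 1021
[-0.48272907 -0.10558921  0.86938114] [-0.48852279 -0.10651519  0.866     ]
```

>>> {"op": "move_arm", "data": {"series": [{"linear":[0.014,0.0145,0.0295],"rotation":[-0.004,0.005,0.008],"claw":-1},{"linear":[0.014,0.015,0.0293],"rotation":[-0.004,0.005,0.008],"claw":-1},{"linear":[0.05,0.015,0.029],"rotation":[-0.004,0.005,0.008],"claw":-1},{"linear":[0.09,0.0155,0.029],"rotation":[-0.004,0.005,0.008],"claw":-1},{"linear":[0.13,0.0155,0.029],"rotation":[-0.004,0.005,0.008],"claw":-1},{"linear":[0.142,0.0155,0.029],"rotation":[-0.004,0.005,0.008],"claw":-1},{"linear":[0.142,0.0155,0.029],"rotation":[-0.004,0.005,0.008],"claw":-1}]}}

```text
clock: 4.75
tool_pos: [576.9, -224.1, 170.4]
eef_rot: [-0.583, -0.401, 0.585, -0.396]
force: [0.1, -0.7, 1.2]
gripper_width: 85.8
```

>>> {"op": "move_arm", "data": {"series": [{"linear":[0,0,0],"rotation":[0,0,0],"claw":1},{"linear":[0,0,0],"rotation":[0,0,0],"claw":1},{"linear":[0,0,0],"rotation":[0,0,0],"claw":1},{"linear":[0,0,0],"rotation":[0,0,0],"claw":1},{"linear":[0,0,0],"rotation":[0,0,0],"claw":1},{"linear":[0,0,0],"rotation":[0,0,0],"claw":1}]}}

```text
clock: 5.25
tool_pos: [580.5, -226.2, 177.3]
eef_rot: [0.586, 0.397, -0.583, 0.399]
force: [-0.9, 0.0, 4.9]
gripper_width: 23.2
```

```bash
python3 - <<'E'
from h import *
for _ in range(3): s=st(); grab('wrist')
w=dict(np.load('wrist.npz')); print(R.from_quat(s['eef_rot']).as_matrix().round(3), s['qvel'].round(3), s['joint_torque'].round(1))
st()
cv2.imwrite('pics/w2.png',w['color'])
E
```

```text
t 5.25 j [-0.39  0.48  1.68  0.    0.98 -0.02] p [ 580.5 -226.2  177.3] F [-0.9  0.   4.9] w 23.2
t 5.30 j [-0.39  0.48  1.68  0.    0.98 -0.02] p [ 580.5 -226.2  177.3] F [-1.1  0.7  6.7] w 22.6
t 5.35 j [-0.39  0.48  1.68  0.    0.98 -0.02] p [ 580.5 -226.2  177.3] F [-1.2  0.4  5.4] w 23.0
[[ 0.006  0.931 -0.366]
 [-0.    -0.366 -0.931]
 [-1.     0.006 -0.002]] [ 0.    -0.001  0.     0.001  0.    -0.   ] [ -0.  -53.6 -24.4   0.   -0.4  -0. ]
t 5.40 j [-0.39  0.48  1.68  0.    0.98 -0.02] p [ 580.5 -226.2  177.3] F [-0.5  0.7  5.4] w 22.6
```

View pics/w2.png

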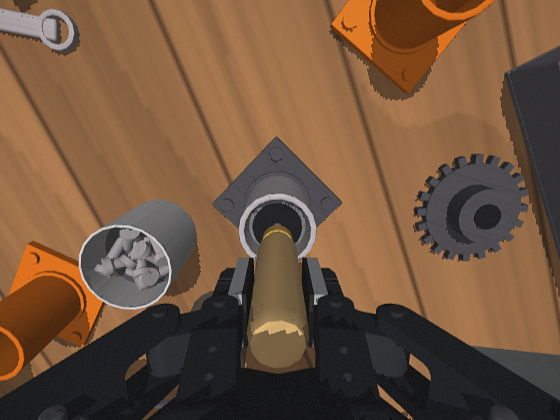

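The wrist view shows the handle between the pads at about (280,290), but held about 5 mm off centre because the arm had not settled. I'll regrip it centred.

>>> {"op": "move_arm", "data": {"series": [{"linear":[0,0,0],"rotation":[0,0,0],"claw":0.2},{"linear":[0,0,0],"rotation":[0,0,0],"claw":0.2},{"linear":[0.006,0,0.005],"rotation":[0,0.002,0],"claw":0.2},{"linear":[0.006,0,0.005],"rotation":[0,0.004,0],"claw":0.2},{"linear":[0.006,0,0.005],"rotation":[0,0.004,0],"claw":0.2}]}}

```text
clock: 5.82
tool_pos: [577.3, -230.7, 168.8]
eef_rot: [0.586, 0.399, -0.582, 0.397]
force: [0.3, 0.0, 0.1]
gripper_width: 34.1
```

```bash
python3 - <<'E'
from h import *
w=grab('wrist'); st(); w=grab('wrist'); s=st()
P=pts(w); C=w['color'].astype(int); k=(C[...,2]-C[...,0]>40)&(abs(P[...,2]-216)<14)&(np.hypot(P[...,0]-578,P[...,1]+230)<40)
q=P[k&(P[...,2]>214)]; print('top face',len(q),q.mean(0),q.min(0),q.max(0))
print(R.from_quat(s['eef_rot']).inv().apply(q.mean(0)-s['tool_pos']))
E
```

```text
t 5.87 j [-0.4   0.49  1.68  0.01  0.97 -0.03] p [ 577.5 -230.7  169. ] F [ 0.4 -0.1 -0.3] w 34.4
t 5.92 j [-0.4   0.49  1.68  0.01  0.97 -0.03] p [ 577.7 -230.6  169.2] F [ 0.5 -0.1  0.1] w 34.1
top face 3447 [ 579.54575505 -230.57416694  219.40305973] [ 566.99145046 -256.73643848  214.015421  ] [ 608.26180128 -220.90573085  225.43738884]
[-50.24015209   1.7998163   -1.0169001 ]
```

>>> {"op": "move_arm", "data": {"series": [{"linear":[0,0,0],"rotation":[0,0,0],"claw":1},{"linear":[0,0,0],"rotation":[0,0,0],"claw":1},{"linear":[0,0,0],"rotation":[0,0,0],"claw":1},{"linear":[0,0,0],"rotation":[0,0,0],"claw":1},{"linear":[0,0,0],"rotation":[0,0,0],"claw":1}]}}

```text
clock: 6.33
tool_pos: [578.1, -230.5, 169.6]
eef_rot: [0.587, 0.398, -0.582, 0.398]
force: [0.5, -0.0, 0.5]
gripper_width: 22.4
```

```bash
python3 - <<'E'
from h import *
st(); grab('wrist'); s=st(); go([579.,-231,330],R.from_quat(s['eef_rot']))
E
```

```text
t 6.33 j [-0.4   0.49  1.68  0.01  0.97 -0.03] p [ 578.1 -230.5  169.6] F [ 0.5 -0.   0.5] w 22.4
t 6.38 j [-0.4   0.49  1.68  0.01  0.97 -0.03] p [ 578.1 -230.6  169.6] F [0.6 0.8 0.6] w 23.0
 lin [-0.1604, 0.0016, -0.0008] rot [0.0, 0.0, 0.0] rows 3.8
```

>>> {"op": "move_arm", "data": {"series": [{"linear":[-0.02,0,0],"rotation":[0,0,0],"claw":1},{"linear":[-0.05,0,0],"rotation":[0,0,0],"claw":1},{"linear":[-0.08,0,0],"rotation":[0,0,0],"claw":1},{"linear":[-0.11,0,0],"rotation":[0,0,0],"claw":1},{"linear":[-0.14,0,0],"rotation":[0,0,0],"claw":1},{"linear":[-0.17,0,0],"rotation":[0,0,0],"claw":1},{"linear":[-0.17,0,0],"rotation":[0,0,0],"claw":1}]}}

```text
clock: 6.97
tool_pos: [579.4, -232.2, 346.2]
eef_rot: [0.588, 0.396, -0.58, 0.401]
force: [1.1, -0.5, -0.9]
gripper_width: 22.3
```

```bash
cat >> h.py <<'E'
mouth=mouth+.5*xs+1.8*ys; floor=mouth-105*n; L=159.6
Rb=rot(-n,xs)
E
python3 - <<'E'
from h import *
st(); w=grab('wrist'); cv2.imwrite('pics/w3.png',w['color']); s=st()
for h in(145,): go(floor+(L+h)*n,Rb,'over')
print(floor+(L+145)*n)
E
```

```text
t 6.97 j [-0.4   0.31  1.52  0.01  1.29 -0.03] p [ 579.4 -232.2  346.2] F [ 1.1 -0.5 -0.9] w 22.3
t 7.02 j [-0.4   0.31  1.53  0.01  1.29 -0.03] p [ 578.4 -231.8  343.1] F [-0.   0.9 -2.6] w 23.2
over lin [0.0155, -0.193, -0.3112] rot [-0.576, 0.152, 0.497] rows 8.8
[512.80919129 128.42972394 327.5436    ]
```

View pics/w3.png

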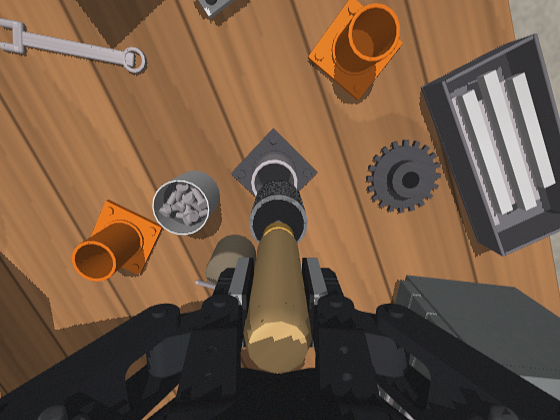

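The brush is lifted clear of the stand, held straight, with the head at about (277,200). The stand and bystanders are unchanged. Now I swing it over the mouth, along the barrel axis.

```bash
python3 - <<'E'
from h import *
go(floor+(L+170)*n,Rb,'over170')
E
```

```text
over170 lin [-0.0063, -0.2032, -0.3044] rot [-0.576, 0.152, 0.497] rows 8.8
```

>>> {"op": "move_arm", "data": {"series": [{"linear":[-0.0063,-0.2032,-0.3044],"rotation":[-0.576,0.152,0.497],"claw":1},{"linear":[-0.0063,-0.2032,-0.3044],"rotation":[-0.576,0.152,0.497],"claw":1},{"linear":[-0.0063,-0.2032,-0.3044],"rotation":[-0.576,0.152,0.497],"claw":1},{"linear":[-0.0063,-0.2032,-0.3044],"rotation":[-0.576,0.152,0.497],"claw":1},{"linear":[-0.0063,-0.2032,-0.3044],"rotation":[-0.576,0.152,0.497],"claw":1},{"linear":[-0.0063,-0.2032,-0.3044],"rotation":[-0.576,0.152,0.497],"claw":1},{"linear":[-0.0063,-0.2032,-0.3044],"rotation":[-0.576,0.152,0.497],"claw":1},{"linear":[-0.0063,-0.2032,-0.3044],"rotation":[-0.576,0.152,0.497],"claw":1}]}}

```text
clock: 7.68
tool_pos: [502.8, 95.0, 343.6]
eef_rot: [0.57, 0.421, -0.288, 0.644]
force: [1.2, -1.4, -1.4]
gripper_width: 22.5
```

>>> {"op": "move_arm", "data": {"series": [{"linear":[0,0,0],"rotation":[0,0,0],"claw":1},{"linear":[0,0,0],"rotation":[0,0,0],"claw":1},{"linear":[0,0,0],"rotation":[0,0,0],"claw":1}]}}

```text
clock: 7.93
tool_pos: [505.4, 94.8, 344.9]
eef_rot: [0.57, 0.421, -0.287, 0.645]
force: [-0.2, -0.4, -1.5]
gripper_width: 22.7
```

```bash
python3 - <<'E'
from h import *
s=st(); go(floor+(L+150)*n,Rb,'over150')
w=grab('wrist'); cv2.imwrite('pics/w4.png',w['color'])
E
```

```text
t 7.93 j [ 0.14 -0.08  2.07  0.07  0.64 -0.12] p [505.4  94.8 344.9] F [-0.2 -0.4 -1.5] w 22.7
over150 lin [0.0174, 0.0039, -0.0312] rot [-0.0, -0.005, 0.008] rows 0.9
```

View pics/w4.png

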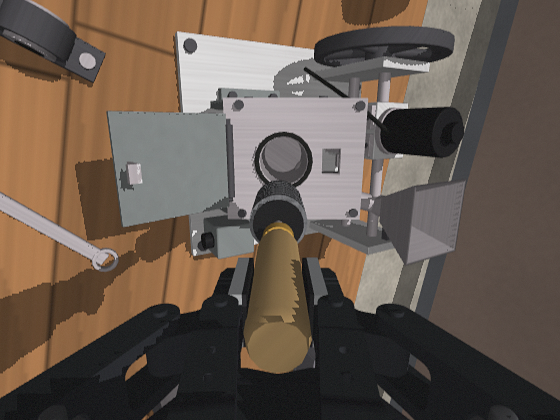

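The mouth is at about (284,157), with the brush head just below it and the cover fully open on the left. Next I align it and re-measure the mouth from this close view.

```bash
python3 - <<'E'
from h import *
from scipy.optimize import least_squares
t=dict(np.load('wrist.npz')); P=pts(t); D=(P-mouth)@n; W=np.array(t['world_from_camera'])
ra=np.linalg.norm((P-mouth)-D[...,None]*n,axis=2)
f=(ra<60)&(ra>38)&(abs(D)<8); q=P[f]; print('face D',np.median(D[f])); m=q.mean(0); nn=np.linalg.svd(q-m)[2][2]; nn*=np.sign(nn[2]); print('n',nn.round(4),n.round(4))
D0=np.median(D[f]); ins=((ra<80)&(D<D0-8)).astype(np.uint8); ins[:100]=0
k,lab,S,ce=cv2.connectedComponentsWithStats(ins); i=lab[160,284]; print(S[i])
face=cv2.dilate((abs(D-D0)<4).astype(np.uint8),np.ones((3,3)))
e=(lab==i)&(face>0); vv,uu=np.nonzero(e)
d=np.stack([(uu-t['cx'])/t['fx'],-(vv-t['cy'])/t['fy'],-np.ones(len(uu))],1)@W[:3,:3].T; o=W[:3,3]
w=o+d*(((mouth+D0*n-o)@n)/(d@n))[:,None]; a=np.stack([(w-mouth)@xs,(w-mouth)@ys],1)
r=least_squares(lambda p:np.hypot(a[:,0]-p[0],a[:,1]-p[1])-p[2],[0,0,26],loss='soft_l1'); print(r.x,len(a),np.abs(r.fun).mean())
E
```

```text
face D 0.35202999119384487
n [-0.4838 -0.1033  0.869 ] [-0.4885 -0.1065  0.866 ]
[ 260  138   47   45 1633]
[ 0.58129769 -3.14323248 24.70904318] 134 0.32414135330253385
```

>>> {"op": "move_arm", "data": {"series": [{"linear":[0.017,0.004,-0.031],"rotation":[0,-0.005,0.008],"claw":1},{"linear":[0.017,0.004,-0.031],"rotation":[0,-0.005,0.008],"claw":1},{"linear":[0.017,0.004,-0.031],"rotation":[0,-0.005,0.008],"claw":1},{"linear":[0.017,0.004,-0.031],"rotation":[0,-0.005,0.008],"claw":1}]}}

```text
clock: 8.32
tool_pos: [511.3, 125.9, 333.0]
eef_rot: [0.572, 0.416, -0.287, 0.646]
force: [-0.7, -0.2, -1.2]
gripper_width: 22.7
```

```bash
cat >> h.py <<'E'
mouth=mouth+.3*xs-1.7*ys; floor=mouth-105*n
E
python3 - <<'E'
from h import *
s=st(); d=s['tool_pos']-floor; print('tip h',d@n-L,'off',d@xs,d@ys)
for h in(90,60,8): go(floor+(L+h)*n,Rb,h)
E
```

```text
t 8.32 j [ 0.22 -0.05  2.07 -0.01  0.59  0.02] p [511.3 125.9 333. ] F [-0.7 -0.2 -1.2] w 22.7
tip h 150.66255010468169 off 0.6839085870485064 -0.43612721143094324
90 lin [0.0607, -0.0007, -0.0006] rot [-0.003, 0.002, -0.001] rows 1.5
60 lin [0.0907, -0.0008, -0.0006] rot [-0.003, 0.002, -0.001] rows 2.2
8 lin [0.1427, -0.0008, -0.0007] rot [-0.003, 0.002, -0.001] rows 3.4
```

Aligned. Insert gradually to h≈70 and check the force.

>>> {"op": "move_arm", "data": {"series": [{"linear":[0.02,0,0],"rotation":[0,0,0],"claw":1},{"linear":[0.04,-0.001,0],"rotation":[0,0,0],"claw":1},{"linear":[0.055,-0.001,0],"rotation":[0,0,0],"claw":1},{"linear":[0.07,-0.001,0],"rotation":[0,0,0],"claw":1},{"linear":[0.08,-0.001,0],"rotation":[0,0,0],"claw":1}]}}

```text
clock: 8.73
tool_pos: [550.2, 133.8, 262.8]
eef_rot: [0.572, 0.415, -0.287, 0.646]
force: [0.5, 0.6, -1.2]
gripper_width: 22.4
```

```bash
python3 - <<'E'
from h import *
s=st(); d=s['tool_pos']-floor; print('tip h',d@n-L,'off',d@xs,d@ys,'F',s['force']@n,s['force']@xs,s['force']@ys)
for h in(60,8): go(floor+(L+h)*n,Rb,h)
E
```

```text
t 8.73 j [ 0.22  0.12  2.08 -0.01  0.42  0.02] p [550.2 133.8 262.8] F [ 0.5  0.6 -1.2] w 22.4
tip h 70.07010644590466 off -0.01954560838674979 -1.060366322228862 F -1.290413730728318 -0.09121521594133164 0.44647654089571115
60 lin [0.0101, 0.0, -0.0011] rot [-0.004, 0.003, -0.001] rows 0.2
8 lin [0.0621, -0.0001, -0.0012] rot [-0.004, 0.003, -0.001] rows 1.5
```

>>> {"op": "move_arm", "data": {"series": [{"linear":[0.02,0,-0.001],"rotation":[0,0,0],"claw":1},{"linear":[0.035,0,-0.001],"rotation":[0,0,0],"claw":1},{"linear":[0.05,0,-0.001],"rotation":[0,0,0],"claw":1},{"linear":[0.058,0,-0.001],"rotation":[0,0,0],"claw":1},{"linear":[0.061,0,-0.001],"rotation":[0,0,0],"claw":1},{"linear":[0.062,0,-0.001],"rotation":[0,0,0],"claw":1}]}}

```text
clock: 9.23
tool_pos: [580.0, 142.4, 210.0]
eef_rot: [0.572, 0.416, -0.286, 0.647]
force: [-0.8, -0.8, -0.8]
gripper_width: 22.6
```

```bash
python3 - <<'E'
from h import *
s=st(); d=s['tool_pos']-floor; print('tip h',d@n-L,'off',d@xs,d@ys,'F',s['force']@n,s['force']@xs,s['force']@ys)
E
```

```text
t 9.23 j [ 0.22  0.26  2.06 -0.02  0.3   0.03] p [580.  142.4 210. ] F [-0.8 -0.8 -0.8] w 22.6
tip h 8.845917921197469 off 0.3714665886938491 0.9802575927187296 F -0.21861149257287846 -1.2562284263845316 -0.5870550225903971
```

>>> {"op": "move_arm", "data": {"series": [{"linear":[0.002,0,0],"rotation":[0,0,0],"claw":1},{"linear":[0.004,0,0],"rotation":[0,0,0],"claw":1},{"linear":[0.005,0,0],"rotation":[0,0,0],"claw":1},{"linear":[0.005,0,0],"rotation":[0,0,0],"claw":1}]}}

```text
clock: 9.57
tool_pos: [582.4, 143.6, 208.0]
eef_rot: [0.572, 0.415, -0.285, 0.647]
force: [-9.5, -2.8, 13.0]
gripper_width: 22.8
```

>>> {"op": "move_arm", "data": {"series": [{"linear":[0.001,0,0],"rotation":[0,0,0],"claw":1},{"linear":[0.002,0,0],"rotation":[0,0,0],"claw":1},{"linear":[0.003,0,0],"rotation":[0,0,0],"claw":1},{"linear":[0.003,0,0],"rotation":[0,0,0],"claw":1}]}}

```text
clock: 9.9
tool_pos: [584.5, 144.2, 208.5]
eef_rot: [0.573, 0.414, -0.283, 0.648]
force: [-27.2, -5.8, 41.4]
gripper_width: 22.7
```

The brush has bottomed out: firm floor contact, 13 N rising to about 50 N. Now I draw up 75 mm and go down again.

>>> {"op": "move_arm", "data": {"series": [{"linear":[-0.03,0,0],"rotation":[0,0,0],"claw":1},{"linear":[-0.06,0,0],"rotation":[0,0,0],"claw":1},{"linear":[-0.08,0,0],"rotation":[0,0,0],"claw":1},{"linear":[-0.08,0,0],"rotation":[0,0,0],"claw":1},{"linear":[-0.08,0,0],"rotation":[0,0,0],"claw":1}]}}

```text
clock: 10.32
tool_pos: [544.9, 135.6, 274.4]
eef_rot: [0.573, 0.415, -0.285, 0.647]
force: [-0.2, 0.1, -1.8]
gripper_width: 22.8
```

```bash
python3 - <<'E'
from h import *
s=st(); d=s['tool_pos']-floor; print('tip h',d@n-L,'off',d@xs,d@ys,'F',s['force']@n,s['force']@xs,s['force']@ys)
for h in(9,): go(floor+(L+h)*n,Rb,h)
w=grab('wrist'); cv2.imwrite('pics/w5.png',w['color'])
E
```

```text
t 10.32 j [ 0.23  0.1   2.08 -0.02  0.44  0.03] p [544.9 135.6 274.4] F [-0.2  0.1 -1.8] w 22.8
tip h 82.48818860120647 off 1.6127818988841796 1.8870842390160532 F -1.4636706627291498 -1.0190520206508564 0.13492778487323734
9 lin [0.0735, -0.0021, 0.0018] rot [-0.002, 0.001, -0.006] rows 1.8
```

View pics/w5.png

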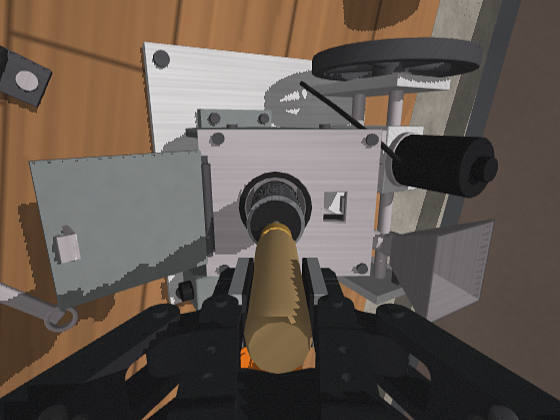

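The wrist view shows the brush head inside the mouth at about (275,205), with the cover still open.

>>> {"op": "move_arm", "data": {"series": [{"linear":[0.03,-0.001,0.001],"rotation":[0,0,0],"claw":1},{"linear":[0.055,-0.002,0.002],"rotation":[0,0,0],"claw":1},{"linear":[0.07,-0.002,0.002],"rotation":[0,0,0],"claw":1},{"linear":[0.074,-0.002,0.002],"rotation":[0,0,0],"claw":1},{"linear":[0.074,-0.002,0.002],"rotation":[0,0,0],"claw":1}]}}

```text
clock: 10.78
tool_pos: [578.9, 140.8, 205.5]
eef_rot: [0.571, 0.417, -0.287, 0.646]
force: [0.1, 0.9, -1.2]
gripper_width: 22.8
```

>>> {"op": "move_arm", "data": {"series": [{"linear":[0.001,0,0],"rotation":[0,0,0],"claw":1},{"linear":[0.002,0,0],"rotation":[0,0,0],"claw":1},{"linear":[0.002,0,0],"rotation":[0,0,0],"claw":1}]}}

```text
clock: 11.03
tool_pos: [579.6, 141.0, 205.6]
eef_rot: [0.571, 0.416, -0.286, 0.647]
force: [-13.2, -3.5, 16.6]
gripper_width: 22.5
```

Second bottom confirmed by contact (21 N). Up, then the third stroke.

>>> {"op": "move_arm", "data": {"series": [{"linear":[-0.03,0,0],"rotation":[0,0,0],"claw":1},{"linear":[-0.06,0,0],"rotation":[0,0,0],"claw":1},{"linear":[-0.076,0,0],"rotation":[0,0,0],"claw":1},{"linear":[-0.076,0,0],"rotation":[0,0,0],"claw":1},{"linear":[-0.076,0,0],"rotation":[0,0,0],"claw":1}]}}

```text
clock: 11.45
tool_pos: [543.5, 133.2, 271.5]
eef_rot: [0.572, 0.415, -0.285, 0.647]
force: [-0.1, -0.2, -1.7]
gripper_width: 22.6
```

>>> {"op": "move_arm", "data": {"series": [{"linear":[0.03,0,0],"rotation":[0,0,0],"claw":1},{"linear":[0.055,0,0],"rotation":[0,0,0],"claw":1},{"linear":[0.07,0,0],"rotation":[0,0,0],"claw":1},{"linear":[0.075,0,0],"rotation":[0,0,0],"claw":1},{"linear":[0.075,0,0],"rotation":[0,0,0],"claw":1},{"linear":[0.075,0,0],"rotation":[0,0,0],"claw":1}]}}

```text
clock: 11.95
tool_pos: [579.6, 141.0, 204.2]
eef_rot: [0.571, 0.417, -0.287, 0.646]
force: [0.3, 0.8, -0.6]
gripper_width: 22.2
```

>>> {"op": "move_arm", "data": {"series": [{"linear":[-0.03,0,0],"rotation":[0,0,0],"claw":1},{"linear":[-0.06,0,0],"rotation":[0,0,0],"claw":1},{"linear":[-0.075,0,0],"rotation":[0,0,0],"claw":1},{"linear":[-0.076,0,0],"rotation":[0,0,0],"claw":1},{"linear":[-0.076,0,0],"rotation":[0,0,0],"claw":1}]}}

```text
clock: 12.37
tool_pos: [543.1, 133.1, 272.4]
eef_rot: [0.572, 0.415, -0.285, 0.647]
force: [-0.0, 0.2, -1.2]
gripper_width: 22.5
```

```bash
python3 - <<'E'
from h import *
s=st(); d=s['tool_pos']-floor; print('tip h',d@n-L,'off',d@xs,d@ys,'F',s['force']@n,s['force']@xs,s['force']@ys)
E
```

```text
t 12.37 j [ 0.22  0.1   2.08 -0.01  0.44  0.02] p [543.1 133.1 272.4] F [-0.   0.2 -1.2] w 22.5
tip h 81.9446163038204 off -1.4010953270399682 -0.17588035837046911 F -1.0962871873091447 -0.5910829878061824 0.1924208573380986
```

All three strokes are done. Withdraw the brush along the axis.

>>> {"op": "move_arm", "data": {"series": [{"linear":[-0.035,0,0],"rotation":[0,0,0],"claw":1},{"linear":[-0.07,0,0],"rotation":[0,0,0],"claw":1},{"linear":[-0.1,0,0],"rotation":[0,0,0],"claw":1},{"linear":[-0.1,0,0],"rotation":[0,0,0],"claw":1},{"linear":[-0.1,0,0],"rotation":[0,0,0],"claw":1}]}}

```text
clock: 12.78
tool_pos: [494.3, 122.6, 359.1]
eef_rot: [0.572, 0.415, -0.285, 0.647]
force: [-0.2, 0.5, -2.0]
gripper_width: 22.9
```

```bash
cat >> h.py <<'E'
az=np.arctan2(-231,579); Rd=rot(np.array([0,0,-1.]),np.array([np.cos(az),np.sin(az),0]))
E
python3 - <<'E'
from h import *
st(); go([578.5,-232,335],Rd)
E
```

```text
t 12.78 j [ 0.22 -0.11  2.07 -0.01  0.66  0.02] p [494.3 122.6 359.1] F [-0.2  0.5 -2. ] w 22.9
 lin [0.0246, -0.0057, 0.3644] rot [0.578, -0.156, -0.512] rows 8.8
```

>>> {"op": "move_arm", "data": {"series": [{"linear":[0.0246,-0.0057,0.3644],"rotation":[0.578,-0.156,-0.512],"claw":1},{"linear":[0.0246,-0.0057,0.3644],"rotation":[0.578,-0.156,-0.512],"claw":1},{"linear":[0.0246,-0.0057,0.3644],"rotation":[0.578,-0.156,-0.512],"claw":1},{"linear":[0.0246,-0.0057,0.3644],"rotation":[0.578,-0.156,-0.512],"claw":1},{"linear":[0.0246,-0.0057,0.3644],"rotation":[0.578,-0.156,-0.512],"claw":1},{"linear":[0.0246,-0.0057,0.3644],"rotation":[0.578,-0.156,-0.512],"claw":1},{"linear":[0.0246,-0.0057,0.3644],"rotation":[0.578,-0.156,-0.512],"claw":1},{"linear":[0.0246,-0.0057,0.3644],"rotation":[0.578,-0.156,-0.512],"claw":1}]}}

```text
clock: 13.45
tool_pos: [571.8, -203.6, 332.3]
eef_rot: [-0.584, -0.398, 0.587, -0.394]
force: [0.3, 0.6, -1.2]
gripper_width: 22.9
```

>>> {"op": "move_arm", "data": {"series": [{"linear":[0,0,0],"rotation":[0,0,0],"claw":1},{"linear":[0,0,0],"rotation":[0,0,0],"claw":1},{"linear":[0,0,0],"rotation":[0,0,0],"claw":1}]}}

```text
clock: 13.7
tool_pos: [570.1, -201.2, 333.6]
eef_rot: [-0.584, -0.398, 0.587, -0.395]
force: [0.2, 0.5, -1.6]
gripper_width: 22.4
```

```bash
python3 - <<'E'
from h import *
st(); go([578.5,-232,335],Rd)
E
```

```text
t 13.70 j [-0.36  0.3   1.57 -0.    1.28  0.02] p [ 570.1 -201.2  333.6] F [ 0.2  0.5 -1.6] w 22.4
 lin [-0.0015, 0.0192, 0.0255] rot [-0.001, 0.001, 0.006] rows 0.8
```

>>> {"op": "move_arm", "data": {"series": [{"linear":[-0.0015,0.0192,0.0255],"rotation":[-0.001,0.001,0.006],"claw":1},{"linear":[-0.0015,0.0192,0.0255],"rotation":[-0.001,0.001,0.006],"claw":1},{"linear":[-0.0015,0.0192,0.0255],"rotation":[-0.001,0.001,0.006],"claw":1},{"linear":[-0.0015,0.0192,0.0255],"rotation":[-0.001,0.001,0.006],"claw":1}]}}

```text
clock: 14.03
tool_pos: [578.6, -230.7, 337.7]
eef_rot: [0.586, 0.396, -0.584, 0.398]
force: [0.0, -0.2, -1.6]
gripper_width: 22.6
```

```bash
python3 - <<'E'
from h import *
s=st(); go([578.5,-232,335],Rd); go([578.5,-232,250],Rd); go([578.5,-232,175],Rd)
w=grab('wrist'); P=pts(w); cv2.imwrite('pics/w6.png',w['color'])
C=w['color'].astype(int); z0=s['tool_pos'][2]
k=(C[...,2]-C[...,0]>40)&(abs(P[...,2]-z0-51)<16)&(np.hypot(P[...,0]-578,P[...,1]+230)<40)
q=P[k]; top=np.percentile(q[:,2],95); q=q[q[:,2]>top-4]; print('end',len(q),q.mean(0),top)
g=(abs(P[...,2]-93)<5)&(np.hypot(P[...,0]-578,P[...,1]+232)<45); q=P[g]; print('rim',len(q),q.min(0),q.max(0))
E
```

```text
t 14.03 j [-0.4   0.32  1.53  0.    1.29 -0.02] p [ 578.6 -230.7  337.7] F [ 0.  -0.2 -1.6] w 22.6
 lin [0.0027, 0.0004, 0.0013] rot [0.002, -0.001, -0.004] rows 0.1
 lin [0.0877, 0.0001, 0.0013] rot [0.002, -0.001, -0.004] rows 2.1
 lin [0.1627, -0.0002, 0.0014] rot [0.002, -0.001, -0.004] rows 3.9
end 2887 [ 578.69100801 -230.36105479  390.69475102] 391.67336093908125
rim 357 [ 550.55966722 -252.12716936   88.56103335] [ 606.59319721 -205.23832826   97.85222002]
```

View pics/w6.png

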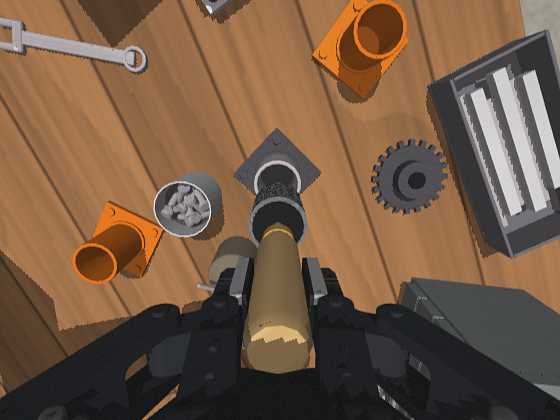

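The view matches the one just after lift-out: head at about (277,205) in line with the stand, bystanders unchanged. Lowering it into the stand.

>>> {"op": "move_arm", "data": {"series": [{"linear":[0.03,0,0.001],"rotation":[0,0,-0.004],"claw":1},{"linear":[0.06,0,0.001],"rotation":[0,0,-0.004],"claw":1},{"linear":[0.08,0,0.001],"rotation":[0,0,-0.004],"claw":1},{"linear":[0.095,0,0.001],"rotation":[0,0,-0.004],"claw":1},{"linear":[0.105,0,0.001],"rotation":[0,0,-0.004],"claw":1},{"linear":[0.11,0,0.001],"rotation":[0,0,-0.004],"claw":1}]}}

```text
clock: 14.58
tool_pos: [578.3, -231.9, 227.0]
eef_rot: [-0.585, -0.398, 0.585, -0.397]
force: [-0.4, 0.3, -0.7]
gripper_width: 22.3
```

```bash
python3 - <<'E'
from h import *
s=st(); go([578.5,-232,170],Rd)
E
```

```text
t 14.58 j [-0.4   0.43  1.64  0.    1.08 -0.02] p [ 578.3 -231.9  227. ] F [-0.4  0.3 -0.7] w 22.3
 lin [0.057, 0.0003, 0.0001] rot [0.002, -0.0, 0.001] rows 1.4
```

The head is in the pipe (tip at about z=70) with no side force. Lower to just above the floor.

>>> {"op": "move_arm", "data": {"series": [{"linear":[0.02,0,0],"rotation":[0,0,0],"claw":1},{"linear":[0.04,0,0],"rotation":[0,0,0],"claw":1},{"linear":[0.052,0,0],"rotation":[0,0,0],"claw":1},{"linear":[0.057,0,0],"rotation":[0,0,0],"claw":1},{"linear":[0.057,0,0],"rotation":[0,0,0],"claw":1},{"linear":[0.057,0,0],"rotation":[0,0,0],"claw":1}]}}

```text
clock: 15.08
tool_pos: [579.5, -233.2, 172.2]
eef_rot: [0.585, 0.397, -0.585, 0.398]
force: [0.1, -0.8, -2.2]
gripper_width: 22.5
```

>>> {"op": "move_arm", "data": {"series": [{"linear":[0.001,0,0],"rotation":[0,0,0],"claw":1},{"linear":[0.002,0,0],"rotation":[0,0,0],"claw":1},{"linear":[0.002,0,0],"rotation":[0,0,0],"claw":1}]}}

```text
clock: 15.33
tool_pos: [579.4, -233.3, 170.1]
eef_rot: [0.586, 0.396, -0.585, 0.398]
force: [-0.9, 0.8, -1.1]
gripper_width: 22.4
```

>>> {"op": "move_arm", "data": {"series": [{"linear":[0.001,0,0],"rotation":[0,0,0],"claw":1},{"linear":[0.002,0,0],"rotation":[0,0,0],"claw":1},{"linear":[0.003,0,0],"rotation":[0,0,0],"claw":1},{"linear":[0.003,0,0],"rotation":[0,0,0],"claw":1}]}}

```text
clock: 15.67
tool_pos: [579.3, -233.3, 167.1]
eef_rot: [0.585, 0.397, -0.585, 0.398]
force: [-0.2, -0.5, 4.3]
gripper_width: 22.9
```

>>> {"op": "move_arm", "data": {"series": [{"linear":[0,0,0],"rotation":[0,0,0],"claw":0.3},{"linear":[0,0,0],"rotation":[0,0,0],"claw":0},{"linear":[0,0,0],"rotation":[0,0,0],"claw":-0.3},{"linear":[0,0,0],"rotation":[0,0,0],"claw":-0.6},{"linear":[0,0,0],"rotation":[0,0,0],"claw":-0.6},{"linear":[0,0,0],"rotation":[0,0,0],"claw":-0.6}]}}

```text
clock: 16.17
tool_pos: [579.0, -233.1, 166.3]
eef_rot: [0.585, 0.397, -0.585, 0.397]
force: [-0.7, -0.2, -0.0]
gripper_width: 68.0
```

>>> {"op": "move_arm", "data": {"series": [{"linear":[-0.01,0,0],"rotation":[0,0,0],"claw":-0.6},{"linear":[-0.03,0,0],"rotation":[0,0,0],"claw":-0.6},{"linear":[-0.06,0,0],"rotation":[0,0,0],"claw":-0.6},{"linear":[-0.09,0,0],"rotation":[0,0,0],"claw":-0.6},{"linear":[-0.12,0,0],"rotation":[0,0,0],"claw":-0.6},{"linear":[-0.15,0,0],"rotation":[0,0,0],"claw":-0.6},{"linear":[-0.15,0,0],"rotation":[0,0,0],"claw":-0.6},{"linear":[-0.15,0,0],"rotation":[0,0,0],"claw":-0.6}]}}

```text
clock: 16.83
tool_pos: [579.8, -233.5, 319.4]
eef_rot: [0.586, 0.395, -0.584, 0.399]
force: [-0.3, -0.0, -0.2]
gripper_width: 69.0
```

```bash
python3 - <<'E'
from h import *
s=st(); w=grab('wrist'); P=pts(w); t=grab('top')
C=w['color'].astype(int); k=(C[...,2]-C[...,0]>40)&(P[...,2]>200)&(P[...,2]<230)&(np.hypot(P[...,0]-578,P[...,1]+230)<40)
q=P[k]; top=np.percentile(q[:,2],95); q=q[q[:,2]>top-4]; print('end',len(q),q.mean(0),top)
cv2.imwrite('pics/f.png',np.hstack([cv2.resize(t['color'][70:310,110:470],(440,293)),cv2.resize(w['color'],(356,293))]))
st()
E
```

```text
t 16.83 j [-0.4   0.34  1.55  0.    1.25 -0.02] p [ 579.8 -233.5  319.4] F [-0.3 -0.  -0.2] w 69.0
end 575 [ 578.90913919 -235.22333608  220.24153046] 221.41287171481142
t 16.93 j [-0.4   0.34  1.55  0.    1.25 -0.02] p [ 578.3 -232.8  316. ] F [-0.3  0.5  0.1] w 68.0
```

View pics/f.png

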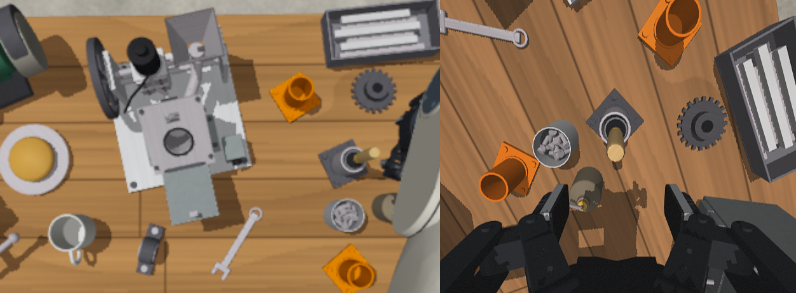

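The brush stands upright in the grey stand: its end is at z≈220 and within 4 mm of the stand axis. The cover hangs open, the bystanders are in place, and the gripper is about 100 mm clear.

>>> {"op": "move_arm", "data": {"series": [{"linear":[-0.02,0,0],"rotation":[0,0,0],"claw":-0.6},{"linear":[-0.02,0,0],"rotation":[0,0,0],"claw":-0.6},{"linear":[-0.02,0,0],"rotation":[0,0,0],"claw":-0.6},{"linear":[-0.02,0,0],"rotation":[0,0,0],"claw":-0.6}]}}

```text
clock: 17.27
tool_pos: [578.4, -232.8, 334.9]
eef_rot: [-0.585, -0.397, 0.585, -0.397]
force: [0.8, 0.1, 0.1]
gripper_width: 68.1
```

```bash
python3 -c "
from h import *
st(); print(bot.close_job())"
```

```text
t 17.27 j [-0.4   0.33  1.53  0.    1.29 -0.02] p [ 578.4 -232.8  334.9] F [0.8 0.1 0.1] w 68.1
the job is handed in; nothing more can be done
None
```

I pressed the thumb pad until the catch let go and the cover swung open. I then scrubbed the barrel with three full strokes, put the brush back in its stand head down, and let go. The job was handed in at 17.3 s of the 69 s allowed, with no verdict reported.

**Last checks:** the brush's end is at z≈220 mm and within about 4 mm of the stand's axis. The cover is open and the bystanders look unmoved. The gripper is well clear of everything, with no measurable force on it.

**What did not go cleanly:**
- **First grip:** it was about 5 mm off centre, because the arm had not settled when I measured, so I regripped before lifting.
- **First stroke:** the brush met the barrel floor about 6 mm sooner than estimated, and the next step pressed it with about 50 N. It slid roughly 3 mm in the grip.
- **Third stroke:** the first two bottoms were confirmed by contact force. The third showed no contact force, and I took it as down because the arm reached the same depth, within 1–2 mm.
- **Mouth position:** the top and wrist cameras disagreed by about 3 mm, so I used a value in between.

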